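Restock the spice rack, oldest jar in front

ROBOT

A 6-joint arm with a two-finger parallel gripper is mounted at the origin on a cart in front of the work surface, level with it; the furniture and walls round the work are solid. World frame = base frame: x ahead of the robot, y to its left, z up, the work surface at z = 0. Lengths are in m, angles in rad, forces in N, time in s.
With the tool pointing down it reaches from about 0.25 to 0.775 m from the base axis. Payload 4 kg.
Tool frame: the origin (TCP) lies at the very end of the fingers, on their centre line; the grasp point (between the pads) lies 19 mm behind it; z points along the fingers, y is the line along which they close (so a half turn about z gives the same grasp; the last joint's range is limited). The gripper opens to 94 mm and grips with 3 to 60 N. Pads are 16 mm wide; open, the fingers measure 119 mm over their backs; the gripper's body (75 mm by 177 mm) begins 78 mm behind the grasp point.
Start: joints at [-1.336, 0.087, 1.371, -0, 1.684, -0.103], TCP at [0.182, -0.519, 0.178] pointing down, gripper open.
Joint ranges: [-3.1, 3.1], [-0.76, 2.03], [0.27, 2.55], [-1.08, 4.22], [0.17, 2.65], [-2.57, 2.57]. Speed limits (rad/s): [2.79, 2.79, 3.14, 3.14, 3.14, 3.14].

INTERFACE

Orientations are given as [roll, pitch, yaw] about the fixed x, y, z axes, in that order (R = Rz(yaw) Ry(pitch) Rx(roll)).
In Python, from bench import robot gives the robot as it stands. The module is installed in compiled form; this text tells all that it offers.
- The arm moves only by the tool move_arm, never from a script. Its argument "deltas" is one flat list of numbers, 7 for each row, row after row: the turn, a rotation vector about the tool's x, y, z in rad, then the shift along the tool's x, y, z in cm, then the closure, from -1 (fully open) to 1 (shut). A call has 1 to 8 rows; each row is the pose to reach, as a shift and turn from the pose commanded when the call began, along the tool's axes at that moment; what a row does not reach only later rows make up. A row lasts 1/10 s, in which the tool goes at most 50 mm and 8.59 degrees, less where a joint would pass 70% of its speed; a pose out of reach is approached as far as the arm can. A call with a gripper value outside its range is refused whole. The fingers move at their own pace and stop on an object; the grip force is fixed at half the most. Time passes only in rows, so rows that repeat a pose let the fingers close. It gives the time, the measured TCP pose, the force, the opening and the grip force at its end, in the units of the state.
- robot.get_obs(): the state, without advancing time (a new reading comes with each control period).
- robot.snapshot(name): name is "scene" or "top" or "wrist"; returns a dict with "image" (420x560x3 uint8, red, green, blue), "depth" (420x560 float32, m along the optical axis (not along the pixel's ray), 0 where there is no reading), "fov_y" (degrees; the focal length in pixels is half the picture's height over the tangent of half this angle, whatever the lens; pixels are square), "cx", "cy" (the principal point, pixels), "origin" and "orientation" of the camera in the world; the wrist camera has in their place "T_tool_cam" (4x4, takes a point from camera to tool coordinates, whose origin is the TCP and whose axes are the flange's). Camera axes: x right, y up, looking along -z (the intrinsics and any distortion apply to the point x, -y, -z); pixel columns grow to the right and rows downward; lengths in m; the calibration is good to about 2 mm. A picture is of the moment at which its call begins: read the wrist's pose just before it.
- robot.close_job(): hands the job in; it is judged then, once.
The state is a dict: "time": time; "joint_positions": joint angles; "qvel": joint speeds; "joint_torque": joint torques, N m; "tool_pos": TCP position; "ee_rot": TCP orientation; "wrist_force": force on the tool from outside, world axes, zero at the start; "wrist_torque": the same for the moment, N m; "width": finger opening in m; "finger_force": force on a finger pad.
Only numpy, scipy, OpenCV 4.12 (cv2) and the standard library are available. Lean on these libraries where they do the work, as an engineer would, in place of code of your own. Each camera call takes 0.05 s, during which the arm holds its last target. There are 200 camera calls.

TASK

Restock the spice rack so that the oldest is used first: every spice keeps the lane its opened jar stands in now, with that opened jar in the front cell of the lane (towards the robot) and the new sealed jar with the same cap colour, from the carton, in the cell behind it. An opened jar that is still in a back cell must be moved forward first; the new black-capped jar has no lane and stays where it is in the carton. Set the jars down upright on the cell floors, do not drop or tip any, and do not disturb the drinking glass.

Things in the scene. Friction and masses are not known exactly. Their poses are not given: they have to be found in the camera images.
- spice_rack: fixed dark wooden tray, 138 x 204 mm, of 6 cells: 3 lanes along its y, each 2 cells deep along its x. Cells 60 mm square inside, pitch 66 mm: front row (robot side, three blank cards) at x = -33 mm, back row x = +33; lanes y = -66, 0, 66. Walls 6 mm thick, rim 30 and dividers 26 mm above the worktop, cell floor 8 mm. Origin: centre of underside, z up. Left or right of the carton, turned a little.
- carton: fixed brown cardboard delivery tray, 136 mm square, of 2 x 2 cells 62 mm square (centres at x, y = +-33 mm); rim 30 mm and dividers 26 mm above the worktop, cell floor 8 mm. Origin: centre of underside, z up. Holds the four new jars at the start.
- open_red: glass spice jar, a plain upright cylinder 36 mm in diameter and 82 mm tall, about 0.12 kg, with a knurled red screw cap 17 mm high on top; opened: only half full and no strip on the cap; it stands in the rack at the start. Origin: centre of its underside, z up along the jar; its yaw means nothing.
- open_yellow: glass spice jar, a plain upright cylinder 36 mm in diameter and 82 mm tall, about 0.12 kg, with a knurled yellow screw cap 17 mm high on top; opened: only half full and no strip on the cap; it stands in the rack at the start. Origin: centre of its underside, z up along the jar; its yaw means nothing.
- open_green: glass spice jar, a plain upright cylinder 36 mm in diameter and 82 mm tall, about 0.12 kg, with a knurled green screw cap 17 mm high on top; opened: only half full and no strip on the cap; it stands in the rack at the start. Origin: centre of its underside, z up along the jar; its yaw means nothing.
- new_red: glass spice jar, a plain upright cylinder 36 mm in diameter and 82 mm tall, about 0.12 kg, with a knurled red screw cap 17 mm high on top; new: full and still sealed, with a white paper strip across the cap; it stands in the carton at the start. Origin: centre of its underside, z up along the jar; its yaw means nothing.
- new_yellow: glass spice jar, a plain upright cylinder 36 mm in diameter and 82 mm tall, about 0.12 kg, with a knurled yellow screw cap 17 mm high on top; new: full and still sealed, with a white paper strip across the cap; it stands in the carton at the start. Origin: centre of its underside, z up along the jar; its yaw means nothing.
- new_green: glass spice jar, a plain upright cylinder 36 mm in diameter and 82 mm tall, about 0.12 kg, with a knurled green screw cap 17 mm high on top; new: full and still sealed, with a white paper strip across the cap; it stands in the carton at the start. Origin: centre of its underside, z up along the jar; its yaw means nothing.
- new_black: glass spice jar, a plain upright cylinder 36 mm in diameter and 82 mm tall, about 0.12 kg, with a knurled black screw cap 17 mm high on top; new: full and still sealed, with a white paper strip across the cap; it stands in the carton at the start. Origin: centre of its underside, z up along the jar; its yaw means nothing.
- drinking_glass: clear drinking glass standing upright behind the trays, 80 mm in diameter and 91 mm tall; a bystander. Above it and behind the trays hangs a wall cabinet (door fronts about 0.58 m ahead of the robot, underside 0.52 m up): keep the arm clear of it. Origin: centre of its underside, z up.

How it is judged:
At the end, for the whole second after the job is handed in: Each opened jar in the front cell of its own first lane, the new jar of its colour in the cell behind: within 13.5 mm of the cell centres in x and y, base within 5 mm of the cell floor, upright within 0.1 rad, at rest. New black jar upright in the carton, moved under 20 mm (((y of open_red in the frame of spice_rack between -0.0795 and -0.0525 m and y of new_red in the frame of spice_rack between -0.0795 and -0.0525 m) or (y of open_red in the frame of spice_rack between -0.0135 and 0.0135 m and y of new_red in the frame of spice_rack between -0.0135 and 0.0135 m) or (y of open_red in the frame of spice_rack between 0.0525 and 0.0795 m and y of new_red in the frame of spice_rack between 0.0525 and 0.0795 m)) and x of open_red in the frame of spice_rack between -0.0465 and -0.0195 m and x of new_red in the frame of spice_rack between 0.0195 and 0.0465 m and distance of each of open_red, open_yellow, open_green from where it was at the start of the episode below 0.084 m and z of each of open_red, new_red, open_yellow, new_yellow, open_green, new_green in the frame of spice_rack below 0.013 m and angle between each of open_red, new_red, open_yellow, new_yellow, open_green, new_green, new_black's own z axis and vertical below 0.1 rad and linear speed of each of open_red, new_red, open_yellow, new_yellow, open_green, new_green, new_black below 0.02 m/s and ((y of open_yellow in the frame of spice_rack between -0.0795 and -0.0525 m and y of new_yellow in the frame of spice_rack between -0.0795 and -0.0525 m) or (y of open_yellow in the frame of spice_rack between -0.0135 and 0.0135 m and y of new_yellow in the frame of spice_rack between -0.0135 and 0.0135 m) or (y of open_yellow in the frame of spice_rack between 0.0525 and 0.0795 m and y of new_yellow in the frame of spice_rack between 0.0525 and 0.0795 m)) and x of open_yellow in the frame of spice_rack between -0.0465 and -0.0195 m and x of new_yellow in the frame of spice_rack between 0.0195 and 0.0465 m and ((y of open_green in the frame of spice_rack between -0.0795 and -0.0525 m and y of new_green in the frame of spice_rack between -0.0795 and -0.0525 m) or (y of open_green in the frame of spice_rack between -0.0135 and 0.0135 m and y of new_green in the frame of spice_rack between -0.0135 and 0.0135 m) or (y of open_green in the frame of spice_rack between 0.0525 and 0.0795 m and y of new_green in the frame of spice_rack between 0.0525 and 0.0795 m)) and x of open_green in the frame of spice_rack between -0.0465 and -0.0195 m and x of new_green in the frame of spice_rack between 0.0195 and 0.0465 m and distance of new_black from where it was at the start of the episode below 0.02 m); the robot touches nothing.
It fails at once if a jar is tipped over (angle between any of open_red, open_yellow, open_green, new_red, new_yellow, new_green, new_black's own z axis and vertical above 0.8 rad).
It fails at once if a jar is dropped: it falls freely by more than about 30 mm ((linear speed of open_red above 0.75 m/s and contact force between the fingers and open_red below 0.05 N) or (linear speed of open_yellow above 0.75 m/s and contact force between the fingers and open_yellow below 0.05 N) or (linear speed of open_green above 0.75 m/s and contact force between the fingers and open_green below 0.05 N) or (linear speed of new_red above 0.75 m/s and contact force between the fingers and new_red below 0.05 N) or (linear speed of new_yellow above 0.75 m/s and contact force between the fingers and new_yellow below 0.05 N) or (linear speed of new_green above 0.75 m/s and contact force between the fingers and new_green below 0.05 N) or (linear speed of new_black above 0.75 m/s and contact force between the fingers and new_black below 0.05 N)).
It fails at once if the drinking glass is pushed away by more than 20 mm or tipped (distance of drinking_glass from where it was at the start of the episode above 0.02 m or angle between drinking_glass's own z axis and vertical above 0.5 rad).
It also fails if it takes over 104 s, if anything falls off the work surface, if the arm or the gripper's body presses on something with over 40 N, if the wrist force passes 120 N, or if a joint passes its speed limit or range.

## Working session

There is one attempt and no reset: what is moved stays moved. The work goes in short steps, Python scripts to look and compute and a tool call to move; the robot and the scene stay as the last step left them, time stands still between calls to the robot, and variables do not carry over. Pictures are saved under pics/ and viewed, at most 14 in all, crops included, and the job is handed in when it is done.

Besides the shell and the picture viewer there is one more tool, called after "Request:" as a command line: name --argument value ..., lists and objects as JSON in quotes. move_arm: Moves the arm, as the interface text tells. Its arguments: {"type":"object","properties":{"deltas":{"type":"array","items":{"type":"number"}}},"required":["deltas"]}

```bash
mkdir -p pics; python3 - <<'E'
from bench import robot
import cv2,numpy as np,pickle
o=robot.get_obs();print({k:np.round(v,3) for k,v in o.items()})
for n in("scene","top"):
    s=robot.snapshot(n);pickle.dump(s,open(n+".pkl","wb"));cv2.imwrite(f"pics/{n}0.png",s["image"][:,:,::-1])
    print(n,{k:v for k,v in s.items() if k not in("image","depth")})
E
```

```text
{'time': np.float64(0.0), 'joint_positions': array([-1.336,  0.088,  1.372,  0.   ,  1.684, -0.103]), 'qvel': array([ 0.001,  0.001, -0.001, -0.001,  0.   ,  0.001]), 'joint_torque': array([-1.0000e-03, -3.4018e+01, -3.0243e+01,  7.2000e-02,  3.3000e-02,
       -0.0000e+00]), 'tool_pos': array([ 0.182, -0.518,  0.177]), 'ee_rot': array([-3.139, -0.   ,  0.338]), 'wrist_force': array([ 0.023, -0.602, -0.123]), 'wrist_torque': array([-0.01 , -0.039, -0.014]), 'finger_force': np.float64(0.0), 'width': np.float64(0.094)}
scene {'fov_y': 54.30235092906401, 'cx': 283.0012831124629, 'cy': 207.72050838018785, 'origin': array([ 0.30017843, -0.75686461,  0.36856157]), 'orientation': array([ 1.19771342,  0.02328772, -0.31069162])}
top {'fov_y': 43.762690535687646, 'cx': 274.4342256198795, 'cy': 204.46089725118932, 'origin': array([0.33316599, 0.01450826, 0.97903814]), 'orientation': array([ 0.209154  ,  0.00255164, -1.66288846])}
```

View pics/top0.png

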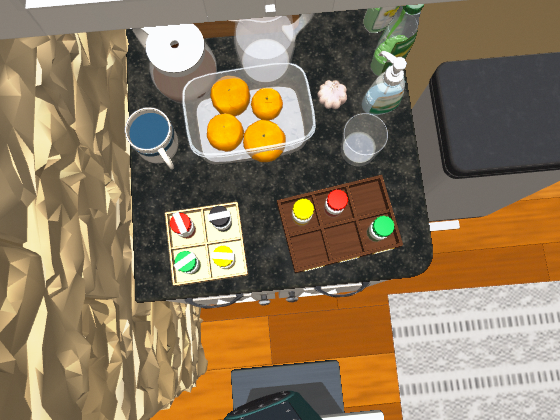

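View pics/scene0.png

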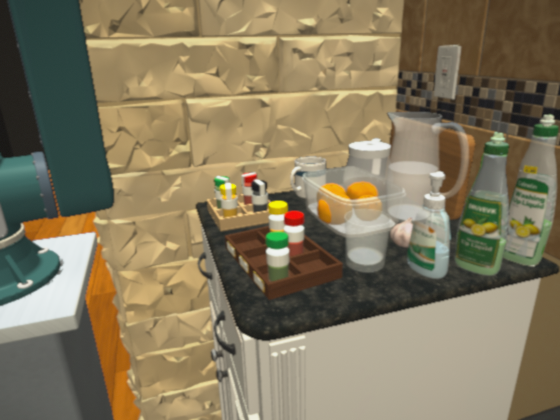

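The top view shows the carton at about (206,244), with red (181,224), black (219,216), green (185,261) and yellow (223,256). The rack is at about (340,223): open yellow (303,210) and open red (337,201) are in the back row, and open green (383,227) is in the front row of the right lane. The glass is at (364,138). The scene view agrees.

```bash
cat > h.py <<'E'
import numpy as np,cv2
from scipy.spatial.transform import Rotation as R
def cloud(s,T=None):
    d=s["depth"];h,w=d.shape;f=h/2/np.tan(np.radians(s["fov_y"])/2)
    v,u=np.mgrid[:h,:w]
    p=np.stack([(u-s["cx"])/f*d,-(v-s["cy"])/f*d,-d],-1)
    if T is None:
        T=np.eye(4);T[:3,:3]=R.from_euler("xyz",s["orientation"]).as_matrix();T[:3,3]=s["origin"]
    P=p@T[:3,:3].T+T[:3,3];P[d==0]=np.nan
    return P
def toolT(o):
    T=np.eye(4);T[:3,:3]=R.from_euler("xyz",o["ee_rot"]).as_matrix();T[:3,3]=o["tool_pos"];return T
E
python3 - <<'E'
from h import *;import pickle
s=pickle.load(open("top.pkl","rb"));P=cloud(s);print(R.from_euler("xyz",s["orientation"]).as_matrix().round(2))
for n,(u,v) in dict(nr=(181,224),nk=(219,216),ng=(185,261),ny=(223,256),oy=(303,210),or_=(337,201),og=(383,227)).items():
    w=P[v-18:v+19,u-18:u+19].reshape(-1,3);w=w[np.isfinite(w).all(1)]
    zt=np.percentile(w[:,2],97);t=w[w[:,2]>zt-.008];
    t=t[(t[:,2]<zt+.008)]
    (c,r)=cv2.minEnclosingCircle((t[:,:2]*1000).astype(np.float32));print(n,zt.round(4),t[:,:2].mean(0).round(4),np.round(c,1),round(r,1),len(t))
for n,(u0,v0,u1,v1) in dict(carton=(155,195,255,292),rack=(268,168,412,280)).items():
    w=P[v0:v1,u0:u1].reshape(-1,3);t=w[(w[:,2]>.018)&(w[:,2]<.036)]
    (c,sz,a)=cv2.minAreaRect((t[:,:2]*1000).astype(np.float32));print(n,np.round(c,1),np.round(sz,1),a)
w=P[100:165,335:392].reshape(-1,3);t=w[(w[:,2]>.06)&(w[:,2]<.11)];print(len(t),t.mean(0),t.min(0),t.max(0))
print(P[290,200],P[160,250])
E
```

```text
[[-0.09  0.97 -0.21]
 [-1.   -0.09  0.02]
 [-0.    0.21  0.98]]
nr 0.0912 [0.5045 0.1654] [504.7 166.4] 19.5 351
nk 0.0913 [0.5108 0.097 ] [511.9  97.3] 19.7 349
ng 0.0911 [0.4376 0.1603] [437.1 160.2] 19.7 367
ny 0.0911 [0.4408 0.0962] [440.   96.4] 19.3 366
oy 0.091 [ 0.5094 -0.0494] [509.8 -49.4] 18.2 333
or_ 0.0906 [ 0.5205 -0.1103] [ 521.1 -111. ] 18.7 327
og 0.0908 [ 0.4669 -0.1841] [ 467.1 -184.9] 18.6 342
carton [475.2 130.9] [136.9 136.5] 3.343824863433838
rack [ 489.4 -117.6] [140.1 204.7] 8.715170860290527
753 [ 0.64634264 -0.18164464  0.07786722] [ 0.59478904 -0.23655739  0.06000329] [ 0.7096112  -0.13473447  0.09419661]
[ 0.39195601  0.14997421 -0.00039572] [0.63223087 0.0371123  0.00239516]
```

Request:
move_arm --deltas '[0, 0, -0.15, 10, -7.2, -1, -0.3, 0, 0, -0.3, 20, -14.4, -2.2, -0.3, 0, 0, -0.45, 30, -21.6, -2.2, -0.3, 0, 0, -0.6, 40, -28.7, -2.2, -0.3, 0, 0, -0.6, 46.5, -33.4, -2.2, -0.3, 0, 0, -0.6, 46.5, -33.4, -2.2, -0.3, 0, 0, -0.6, 46.5, -33.4, -2.2, -0.3, 0, 0, -0.6, 46.5, -33.4, -2.2, -0.3]'

```text
time: 0.9
tool_pos: [0.4117, -0.1895, 0.1954]
ee_rot: [-3.142, 0.0, 0.938]
wrist_force: [0.1, -0.5, -0.4]
width: 0.0608
finger_force: 0.0
```

Request:
move_arm --deltas '[0, 0, 0, 5, -0.1, 0, -0.3, 0, 0, 0, 10, -0.2, 0, -0.3, 0, 0, 0, 15, -0.3, 0, -0.3, 0, 0, 0, 17.1, -0.4, 0, -0.3, 0, 0, 0, 17.1, -0.4, 0, -0.3, 0, 0, 0, 17.1, -0.4, 0, -0.3]'

```text
time: 1.5
tool_pos: [0.5086, -0.0513, 0.195]
ee_rot: [-3.141, 0.001, 0.939]
wrist_force: [0.4, 0.2, -0.1]
width: 0.0613
finger_force: 0.0
```

```bash
cat >> h.py <<'E'
def goto(o,x,y,z,yaw=None):
    "tool-frame shift in cm to world target in mm"
    T=toolT(o);return (T[:3,:3].T@(np.array([x,y,z])/1000-T[:3,3])*100).round(2)
E
cat > look.py <<'E'
from h import *;from bench import robot;import sys
o=robot.get_obs();s=robot.snapshot("wrist");P=cloud(s,toolT(o)@s["T_tool_cam"])
cv2.imwrite(f"pics/{sys.argv[1]}.png",s["image"][:,:,::-1])
print(o["time"],o["tool_pos"].round(4),o["ee_rot"].round(3),o["width"])
m=((P[...,2]>.08)&(P[...,2]<.097)).astype(np.uint8)
n,l,st,c=cv2.connectedComponentsWithStats(m)
for i in range(1,n):
    if st[i,4]>300:
        t=P[l==i];(q,r)=cv2.minEnclosingCircle((t[:,:2]*1000).astype(np.float32));print(np.round(c[i]),st[i,4],np.median(t,0).round(4),np.round(q,1),round(r,1),s["image"][l==i].mean(0).round())
t=P[(P[...,2]>.018)&(P[...,2]<.036)];print(t.min(0),t.max(0),len(t))
E
python3 look.py w1
```

```text
1.5 [ 0.5086 -0.0513  0.195 ] [-3.141e+00  1.000e-03  9.390e-01] 0.061296678723738125
[136.  20.] 1540 [0.505  0.163  0.0893] [505.1 164.6] 19.6 [232. 123. 115.]
[436.  67.] 3385 [ 0.6984 -0.0466  0.0864] [716.7  19.2] 125.7 [163. 160. 154.]
[87. 71.] 1488 [0.4395 0.1591 0.0892] [437.8 160.6] 20.7 [124. 211. 142.]
[190.  80.] 1352 [0.5119 0.0966 0.0893] [511.2  97.7] 20.3 [151. 147. 139.]
[137. 126.] 1270 [0.4429 0.0954 0.0891] [441.4  96. ] 20.0 [240. 239. 107.]
[281. 203.] 942 [ 0.5105 -0.0487  0.0889] [509.9 -49.4] 18.4 [246. 245.  29.]
[451. 229.] 1272 [ 0.6394 -0.1863  0.0876] [ 635.2 -173.9] 40.4 [111. 112. 110.]
[530. 215.] 780 [ 0.7084 -0.207   0.0889] [ 722.1 -226.2] 28.4 [118. 129. 130.]
[321. 241.] 780 [ 0.5196 -0.1072  0.0888] [ 520.6 -110.6] 18.8 [236.  48.  31.]
[320. 309.] 318 [ 0.4746 -0.1736  0.0881] [ 469.3 -181.9] 18.0 [ 39. 162.  67.]
[ 0.35996876 -0.26080523  0.0180024 ] [0.80500947 0.28301018 0.03599647] 12669
```

Request:
move_arm --deltas '[0, 0, 0, 0.23, 0, 5, -0.3, 0, 0, 0, 0.23, 0, 10, -0.3, 0, 0, 0, 0.23, 0, 14, -0.3, 0, 0, 0, 0.23, 0, 15.9, -0.3, 0, 0, 0, 0.23, 0, 15.9, -0.3, 0, 0, 0, 0.23, 0, 15.9, 1, 0, 0, 0, 0.23, 0, 15.9, 1, 0, 0, 0, 0.23, 0, 15.9, 1]'

```text
time: 2.35
tool_pos: [0.5119, -0.0501, 0.0389]
ee_rot: [3.138, -0.002, 0.937]
wrist_force: [1.4, 0.2, -0.3]
width: 0.0404
finger_force: 0.0
```

Request:
move_arm --deltas '[0, 0, 0, 0, 0, 0, 1, 0, 0, 0, 0, 0, 0, 1, 0, 0, 0, 0, 0, 0, 1, 0, 0, 0, 0, 0, 0, 1, 0, 0, 0, 0, 0, -1, 1, 0, 0, 0, 0, 0, -1, 1]'

```text
time: 2.95
tool_pos: [0.5112, -0.0495, 0.0479]
ee_rot: [3.14, -0.001, 0.938]
wrist_force: [-0.1, 0.2, -1.4]
width: 0.0352
finger_force: 29.9
```

Request:
move_arm --deltas '[0, 0, 0, 0, 0, -1.5, 1, 0, 0, 0, 0, 0, -3, 1, 0, 0, 0, -1, -1, -3, 1, 0, 0, 0, -2.2, -2.3, -3, 1, 0, 0, 0, -3.4, -3.6, -3, 1, 0, 0, 0, -4.4, -4.6, -3, 1, 0, 0, 0, -4.4, -4.6, -3, 1, 0, 0, 0, -4.4, -4.6, -3, 1]'

```text
time: 3.75
tool_pos: [0.4475, -0.0576, 0.0765]
ee_rot: [3.141, -0.0, 0.938]
wrist_force: [0.2, -0.2, -1.6]
width: 0.0355
finger_force: 29.9
```

Request:
move_arm --deltas '[0, 0, 0, 0, 0, 1.5, 1, 0, 0, 0, 0, 0, 2.7, 1, 0, 0, 0, 0, 0, 3.3, 1, 0, 0, 0, 0, 0, 3.6, 1, 0, 0, 0, 0, 0, 3.9, 1, 0, 0, 0, 0, 0, 3.9, 1]'

```text
time: 4.35
tool_pos: [0.4477, -0.0576, 0.0386]
ee_rot: [3.141, -0.0, 0.938]
wrist_force: [-1.6, 1.6, 2.4]
width: 0.0355
finger_force: 30.0
```

Request:
move_arm --deltas '[0, 0, 0, 0, 0, 0, -0.3, 0, 0, 0, 0, 0, 0, -0.3, 0, 0, 0, 0, 0, 0, -0.3, 0, 0, 0, 0, 0, 0, -0.3, 0, 0, 0, 0, 0, -3, -0.3, 0, 0, 0, 0, 0, -7, -0.3, 0, 0, 0, 0, 0, -11, -0.3, 0, 0, 0, 0, 0, -11, -0.3]'

```text
time: 5.15
tool_pos: [0.4512, -0.0586, 0.1543]
ee_rot: [3.13, -0.005, 0.938]
wrist_force: [0.1, -0.3, 0.1]
width: 0.0609
finger_force: 0.0
```

Request:
move_arm --deltas '[0, 0, 0, 0, 4, 0, -0.3, 0, 0, 0, 0, 8, 0, -0.3, 0, 0, 0, 0, 9, 0, -0.3, 0, 0, 0, 0, 9, 0, -0.3, 0, 0, 0, 0, 9, 0, -0.3]'

```text
time: 5.65
tool_pos: [0.519, -0.1104, 0.1469]
ee_rot: [-3.14, 0.0, 0.938]
wrist_force: [-0.2, 0.2, -0.0]
width: 0.0608
finger_force: 0.0
```

Request:
move_arm --deltas '[0, 0, 0, 0.1, 0.1, 5, -0.3, 0, 0, 0, 0.1, 0.1, 9, -0.3, 0, 0, 0, 0.1, 0.1, 10.9, -0.3, 0, 0, 0, 0.1, 0.1, 10.9, -0.3, 0, 0, 0, 0.1, 0.1, 10.9, 1, 0, 0, 0, 0.1, 0.1, 10.9, 1, 0, 0, 0, 0.1, 0.1, 10.9, 1, 0, 0, 0, 0.1, 0.1, 10.9, 1]'

```text
time: 6.45
tool_pos: [0.5224, -0.111, 0.0405]
ee_rot: [3.139, -0.001, 0.938]
wrist_force: [-0.9, 0.6, 2.8]
width: 0.0352
finger_force: 30.0
```

Request:
move_arm --deltas '[0, 0, 0, 0, 0, 0, 1, 0, 0, 0, 0, 0, 0, 1, 0, 0, 0, 0, 0, -1.5, 1, 0, 0, 0, 0, 0, -4, 1, 0, 0, 0, 0, 0, -4, 1]'

```text
time: 6.95
tool_pos: [0.5237, -0.1115, 0.0819]
ee_rot: [3.135, -0.002, 0.938]
wrist_force: [0.5, 0.2, -0.7]
width: 0.0355
finger_force: 30.0
```

Request:
move_arm --deltas '[0, 0, 0, -1, -1, 0, 1, 0, 0, 0, -2.3, -2.2, 0, 1, 0, 0, 0, -3.6, -3.4, 0, 1, 0, 0, 0, -4.7, -4.5, 0, 1, 0, 0, 0, -4.7, -4.5, 0, 1, 0, 0, 0, -4.7, -4.5, 0, 1]'

```text
time: 7.55
tool_pos: [0.4572, -0.1219, 0.0779]
ee_rot: [-3.141, -0.0, 0.937]
wrist_force: [-0.4, 0.3, -1.2]
width: 0.0356
finger_force: 30.0
```

Request:
move_arm --deltas '[0, 0, 0, 0, 0, 1.5, 1, 0, 0, 0, 0, 0, 2.7, 1, 0, 0, 0, 0, 0, 3.3, 1, 0, 0, 0, 0, 0, 3.7, 1, 0, 0, 0, 0, 0, 4, 1, 0, 0, 0, 0, 0, 4, 1]'

```text
time: 8.15
tool_pos: [0.4571, -0.1216, 0.0406]
ee_rot: [-3.141, -0.0, 0.938]
wrist_force: [-5.0, 2.6, 7.4]
width: 0.0353
finger_force: 30.0
```

Request:
move_arm --deltas '[0, 0, 0, 0, 0, -0.2, -0.3, 0, 0, 0, 0, 0, -0.2, -0.3, 0, 0, 0, 0, 0, -0.2, -0.3, 0, 0, 0, 0, 0, -0.2, -0.3, 0, 0, 0, 0, 0, -3, -0.3, 0, 0, 0, 0, 0, -7, -0.3, 0, 0, 0, 0, 0, -11, -0.3, 0, 0, 0, 0, 0, -11, -0.3]'

```text
time: 8.95
tool_pos: [0.4609, -0.1234, 0.1553]
ee_rot: [3.129, -0.003, 0.938]
wrist_force: [0.5, -0.1, -0.3]
width: 0.0611
finger_force: 0.0
```

Request:
move_arm --deltas '[0, 0, 0, 3, -2.6, 0, -0.3, 0, 0, 0, 6.5, -5.6, 0, -0.3, 0, 0, 0, 10, -8.6, 0, -0.3, 0, 0, 0, 13.5, -11.5, 0, -0.3, 0, 0, 0, 16.6, -14.2, 0, -0.3, 0, 0, 0, 16.6, -14.2, 0, -0.3, 0, 0, 0, 16.6, -14.2, 0, -0.3]'

```text
time: 9.65
tool_pos: [0.4404, 0.0963, 0.1478]
ee_rot: [-3.141, 0.001, 0.94]
wrist_force: [0.5, 0.2, -0.7]
width: 0.061
finger_force: 0.0
```

```bash
python3 look.py w2; python3 -c "
from h import *;from bench import robot
print(goto(robot.get_obs(),440.7,96.2,38))"
```

```text
9.65 [0.4404 0.0963 0.1478] [-3.141e+00  1.000e-03  9.400e-01] 0.060989691567295126
[140.  23.] 773 [0.445  0.2853 0.084 ] [441.8 284.8] 31.7 [115.  95.  66.]
[489. 116.] 2739 [0.6265 0.0696 0.086 ] [652.4  38.8] 106.3 [181. 172. 159.]
[ 50. 117.] 404 [0.3401 0.2754 0.0929] [322.8 279.2] 57.3 [91. 74. 50.]
[295. 106.] 1656 [0.5048 0.166  0.0893] [504.7 166. ] 20.0 [250. 162. 148.]
[234. 160.] 1491 [0.4384 0.1612 0.0892] [438. 161.] 20.0 [154. 236. 167.]
[347. 169.] 1489 [0.5108 0.0984 0.0892] [511.   97.4] 19.9 [148. 145. 139.]
[282. 217.] 1337 [0.4416 0.0973 0.0891] [440.9  96.5] 19.8 [243. 243. 122.]
[ 0.23155584 -0.18310064  0.01800188] [0.75423516 0.28504283 0.03599911] 10432
[ 0.08 -0.03 10.99]
```

Request:
move_arm --deltas '[0, 0, 0, 0.1, 0, 5, -0.3, 0, 0, 0, 0.1, 0, 9, -0.3, 0, 0, 0, 0.1, 0, 10.8, -0.3, 0, 0, 0, 0.1, 0, 10.8, -0.3, 0, 0, 0, 0.1, 0, 10.8, 1, 0, 0, 0, 0.1, 0, 10.8, 1, 0, 0, 0, 0.1, 0, 10.8, 1, 0, 0, 0, 0.1, 0, 10.8, 1]'

```text
time: 10.5
tool_pos: [0.4427, 0.0967, 0.0422]
ee_rot: [3.139, -0.002, 0.938]
wrist_force: [0.0, -0.3, 2.9]
width: 0.0349
finger_force: 30.0
```

Request:
move_arm --deltas '[0, 0, 0, 0, 0, 0, 1, 0, 0, 0, 0, 0, 0, 1, 0, 0, 0, 0, 0, -1.5, 1, 0, 0, 0, 0, 0, -4.5, 1, 0, 0, 0, 0, 0, -8, 1, 0, 0, 0, 0, 0, -11, 1, 0, 0, 0, 0, 0, -12, 1, 0, 0, 0, 0, 0, -12, 1]'

```text
time: 11.3
tool_pos: [0.4422, 0.0968, 0.1616]
ee_rot: [3.14, -0.002, 0.938]
wrist_force: [-0.1, 0.4, -1.7]
width: 0.0354
finger_force: 30.0
```

Request:
move_arm --deltas '[0, 0, 0, -1, 1.9, 0, 1, 0, 0, 0, -2.5, 4.8, 0, 1, 0, 0, 0, -4, 7.7, 0, 1, 0, 0, 0, -5.5, 10.6, 0, 1, 0, 0, 0, -6.8, 13.1, 0, 1, 0, 0, 0, -7.4, 14.2, 0, 1, 0, 0, 0, -7.4, 14.2, 0, 1, 0, 0, 0, -7.4, 14.2, 0, 1]'

```text
time: 12.1
tool_pos: [0.5112, -0.0461, 0.1594]
ee_rot: [-3.139, 0.001, 0.938]
wrist_force: [-0.6, 0.3, -1.7]
width: 0.0353
finger_force: 30.0
```

Request:
move_arm --deltas '[0, 0, 0, 0, 0, 2.5, 1, 0, 0, 0, 0, 0, 5.5, 1, 0, 0, 0, 0, 0, 8.5, 1, 0, 0, 0, 0, 0, 10.5, 1, 0, 0, 0, 0, 0, 11.2, 1, 0, 0, 0, 0, 0, 11.6, 1, 0, 0, 0, 0, 0, 11.9, 1, 0, 0, 0, 0, 0, 11.9, 1]'

```text
time: 12.9
tool_pos: [0.5129, -0.0468, 0.0426]
ee_rot: [3.14, -0.001, 0.938]
wrist_force: [-0.2, 0.3, -1.1]
width: 0.0352
finger_force: 30.0
```

Request:
move_arm --deltas '[0, 0, 0, 0, 0, 0.1, 1, 0, 0, 0, 0, 0, 0.2, 1, 0, 0, 0, 0, 0, 0.2, 1]'

```text
time: 13.2
tool_pos: [0.5133, -0.047, 0.0422]
ee_rot: [3.139, -0.002, 0.938]
wrist_force: [-2.5, 1.4, 6.4]
width: 0.0352
finger_force: 30.0
```

Contact. Release, lift and go to new red (504.8, 166).

Request:
move_arm --deltas '[0, 0, 0, 0, 0, -0.2, -0.3, 0, 0, 0, 0, 0, -0.2, -0.3, 0, 0, 0, 0, 0, -0.2, -0.3, 0, 0, 0, 0, 0, -0.2, -0.3, 0, 0, 0, 0, 0, -3, -0.3, 0, 0, 0, 0, 0, -7, -0.3, 0, 0, 0, 0, 0, -11, -0.3, 0, 0, 0, 0, 0, -11, -0.3]'

```text
time: 14.0
tool_pos: [0.516, -0.0477, 0.1566]
ee_rot: [3.13, -0.005, 0.938]
wrist_force: [1.3, -0.2, 1.3]
width: 0.0612
finger_force: 0.0
```

```bash
python3 -c "
from h import *;from bench import robot
print(goto(robot.get_obs(),504.8,166.2,148))"
```

```text
[ 16.58 -13.57   0.79]
```

Request:
move_arm --deltas '[0, 0, 0, 3, -2.4, 0, -0.3, 0, 0, 0, 6.5, -5.2, 0, -0.3, 0, 0, 0, 10, -8, 0, -0.3, 0, 0, 0, 13.5, -10.8, 0, -0.3, 0, 0, 0, 16.7, -13.3, 0, -0.3, 0, 0, 0, 16.7, -13.3, 0, -0.3, 0, 0, 0, 16.7, -13.3, 0, -0.3]'

```text
time: 14.7
tool_pos: [0.5031, 0.1667, 0.1485]
ee_rot: [-3.141, 0.002, 0.94]
wrist_force: [-0.2, 0.8, 0.2]
width: 0.0609
finger_force: 0.0
```

```bash
python3 look.py w3; python3 -c "
from h import *;from bench import robot
print(goto(robot.get_obs(),504.9,166.1,40))"
```

```text
14.7 [0.5031 0.1667 0.1485] [-3.141e+00  2.000e-03  9.400e-01] 0.06087906258011246
[430.  57.] 2979 [0.6653 0.1973 0.0903] [669.9 200.9] 52.0 [158. 152. 144.]
[493. 133.] 3499 [0.6757 0.1425 0.086 ] [703.   67.2] 135.5 [170. 164. 158.]
[235.  93.] 489 [0.5357 0.2727 0.0867] [527.1 270.7] 34.0 [189. 168. 129.]
[283. 216.] 1329 [0.5055 0.167  0.089 ] [504.7 165.8] 20.0 [245. 151. 137.]
[238. 262.] 548 [0.4474 0.1549 0.0889] [440.2 159.5] 18.0 [131. 214. 143.]
[323. 270.] 626 [0.5051 0.1042 0.0889] [508.8  99.2] 18.8 [139. 132. 126.]
[ 0.25019307 -0.10453053  0.01800319] [0.78529463 0.28471968 0.03599773] 9302
[ 0.13  0.11 10.87]
```

Request:
move_arm --deltas '[0, 0, 0, 0.1, 0.1, 5, -0.3, 0, 0, 0, 0.1, 0.1, 9, -0.3, 0, 0, 0, 0.1, 0.1, 10.8, -0.3, 0, 0, 0, 0.1, 0.1, 10.8, -0.3, 0, 0, 0, 0.1, 0.1, 10.8, 1, 0, 0, 0, 0.1, 0.1, 10.8, 1, 0, 0, 0, 0.1, 0.1, 10.8, 1, 0, 0, 0, 0.1, 0.1, 10.8, 1]'

```text
time: 15.55
tool_pos: [0.5064, 0.1667, 0.0434]
ee_rot: [3.139, -0.002, 0.938]
wrist_force: [-0.5, 0.3, 3.3]
width: 0.0353
finger_force: 30.0
```

Request:
move_arm --deltas '[0, 0, 0, 0, 0, 0, 1, 0, 0, 0, 0, 0, 0, 1, 0, 0, 0, 0, 0, -1.5, 1, 0, 0, 0, 0, 0, -4.5, 1, 0, 0, 0, 0, 0, -8, 1, 0, 0, 0, 0, 0, -11, 1, 0, 0, 0, 0, 0, -12, 1, 0, 0, 0, 0, 0, -12, 1]'

```text
time: 16.35
tool_pos: [0.5059, 0.1668, 0.1628]
ee_rot: [3.14, -0.002, 0.938]
wrist_force: [-0.0, 0.1, -1.4]
width: 0.0355
finger_force: 30.0
```

```bash
python3 -c "
from h import *;from bench import robot
print(goto(robot.get_obs(),522,-112.6,160))"
```

```text
[-21.58  17.82   0.27]
```

Request:
move_arm --deltas '[0, 0, 0, -1.5, 1.2, 0, 1, 0, 0, 0, -4.5, 3.7, 0, 1, 0, 0, 0, -8, 6.6, 0, 1, 0, 0, 0, -11.5, 9.5, 0, 1, 0, 0, 0, -15, 12.4, 0, 1, 0, 0, 0, -18.5, 15.2, 0, 1, 0, 0, 0, -20.8, 17.1, 0, 1, 0, 0, 0, -21.6, 17.8, 0, 1]'

```text
time: 17.15
tool_pos: [0.5192, -0.1153, 0.1583]
ee_rot: [-3.137, 0.002, 0.934]
wrist_force: [-0.2, 0.4, -0.6]
width: 0.0354
finger_force: 30.0
```

Request:
move_arm --deltas '[0, 0, 0, 0, 0, 0, 1, 0, 0, 0, 0, 0, 2.5, 1, 0, 0, 0, 0, 0, 5.5, 1, 0, 0, 0, 0, 0, 8.5, 1, 0, 0, 0, 0, 0, 10.5, 1, 0, 0, 0, 0, 0, 11.5, 1, 0, 0, 0, 0, 0, 12, 1, 0, 0, 0, 0, 0, 12.1, 1]'

```text
time: 17.95
tool_pos: [0.5196, -0.1103, 0.043]
ee_rot: [-3.138, -0.0, 0.94]
wrist_force: [-7.3, 3.3, 13.6]
width: 0.0348
finger_force: 30.1
```

Request:
move_arm --deltas '[0, 0, 0, 0, 0, -0.2, 1, 0, 0, 0, 0, 0, -0.3, -0.3, 0, 0, 0, 0, 0, -0.3, -0.3, 0, 0, 0, 0, 0, -0.3, -0.3, 0, 0, 0, 0, 0, -0.3, -0.3, 0, 0, 0, 0, 0, -4, -0.3, 0, 0, 0, 0, 0, -8, -0.3, 0, 0, 0, 0, 0, -11, -0.3]'

```text
time: 18.75
tool_pos: [0.5214, -0.1131, 0.1528]
ee_rot: [3.14, -0.001, 0.938]
wrist_force: [0.3, -0.1, 0.7]
width: 0.061
finger_force: 0.0
```

Request:
move_arm --deltas '[0, 0, 0, 0, 0, 0, -0.3, 0, 0, 0, 0, 0, 0, -0.3]'

```text
time: 18.95
tool_pos: [0.5212, -0.1131, 0.1509]
ee_rot: [3.14, -0.0, 0.938]
wrist_force: [0.8, -0.1, -0.4]
width: 0.0613
finger_force: 0.0
```

```bash
python3 look.py w4; python3 -c "
from h import *;from bench import robot
print(goto(robot.get_obs(),437.8,160.6,148))"
```

```text
18.95 [ 0.5212 -0.1131  0.1509] [ 3.14  -0.     0.938] 0.0612903977803138
[ 6. 12.] 328 [0.4471 0.1441 0.0853] [443.7 147.3] 10.6 [ 99. 112.  94.]
[112.  18.] 1732 [0.5101 0.0914 0.0892] [510.8  95.5] 19.0 [131. 126. 122.]
[388.  52.] 2308 [ 0.6501 -0.0764  0.0864] [696.1 -26.9] 89.1 [185. 181. 170.]
[227. 164.] 1450 [ 0.5123 -0.0474  0.0892] [511.6 -47.6] 19.9 [247. 247. 124.]
[433. 198.] 1647 [ 0.6421 -0.1872  0.088 ] [ 634.8 -174.3] 40.2 [112. 114. 113.]
[525. 182.] 1090 [ 0.7073 -0.2085  0.0889] [ 721.  -226.4] 28.5 [115. 126. 126.]
[178. 216.] 1295 [ 0.4479 -0.0573  0.0888] [445.9 -57.7] 18.6 [242. 240.   1.]
[279. 216.] 1293 [ 0.5207 -0.1116  0.0891] [ 519.9 -112.5] 19.9 [245. 140. 132.]
[238. 263.] 581 [ 0.464  -0.1267  0.0886] [ 457.  -122.1] 17.8 [233.  41.  28.]
[280. 302.] 892 [ 0.471  -0.1802  0.0886] [ 467.5 -184.7] 18.6 [ 44. 198.  80.]
[ 0.40470486 -0.25897751  0.01800114] [0.80419502 0.17698847 0.03599989] 13967
[ 17.16 -22.83   0.16]
```

Request:
move_arm --deltas '[0, 0, 0, 2, -2.7, 0, -0.3, 0, 0, 0, 4.7, -6.2, 0, -0.3, 0, 0, 0, 7.4, -9.8, 0, -0.3, 0, 0, 0, 10.1, -13.4, 0, -0.3, 0, 0, 0, 12.8, -17, 0, -0.3, 0, 0, 0, 15.4, -20.5, 0, -0.3, 0, 0, 0, 17.2, -22.8, 0, -0.3, 0, 0, 0, 17.2, -22.8, 0, -0.3]'

```text
time: 19.8
tool_pos: [0.4363, 0.1633, 0.1481]
ee_rot: [-3.138, 0.003, 0.943]
wrist_force: [-0.1, -0.9, 0.2]
width: 0.0611
finger_force: 0.0
```

```bash
python3 look.py w5; python3 -c "
from h import *;from bench import robot
print(goto(robot.get_obs(),437.9,160.7,41))"
```

```text
19.8 [0.4363 0.1633 0.1481] [-3.138e+00  3.000e-03  9.430e-01] 0.061091893155278236
[487.  29.] 2029 [0.6414 0.1893 0.0881] [660.6 190.8] 41.5 [156. 151. 143.]
[283.  45.] 777 [0.5257 0.2735 0.0867] [505.5 277. ] 56.5 [164. 145. 110.]
[521. 142.] 2428 [0.6265 0.1097 0.0857] [661.8  66.8] 87.8 [191. 181. 167.]
[284. 218.] 1321 [0.4387 0.162  0.0891] [437.5 160.8] 19.9 [150. 230. 162.]
[391. 227.] 1370 [0.5107 0.0996 0.0891] [511.   97.5] 20.4 [135. 131. 127.]
[ 23. 250.] 426 [0.2244 0.278  0.0853] [222.4 277.5] 31.1 [186. 167. 131.]
[ 0.25367326 -0.05794996  0.01800124] [0.75739622 0.2847442  0.03599414] 6954
[ 0.02  0.14 10.73]
```

Request:
move_arm --deltas '[0, 0, 0, 0, 0.1, 5, -0.3, 0, 0, 0, 0, 0.1, 9, -0.3, 0, 0, 0, 0, 0.1, 10.8, -0.3, 0, 0, 0, 0, 0.1, 10.8, -0.3, 0, 0, 0, 0, 0.1, 10.8, 1, 0, 0, 0, 0, 0.1, 10.8, 1, 0, 0, 0, 0, 0.1, 10.8, 1, 0, 0, 0, 0, 0.1, 10.8, 1]'

```text
time: 20.65
tool_pos: [0.4406, 0.1603, 0.0441]
ee_rot: [3.14, -0.002, 0.938]
wrist_force: [-0.5, 0.2, 2.8]
width: 0.0355
finger_force: 29.9
```

Request:
move_arm --deltas '[0, 0, 0, 0, 0, 0, 1, 0, 0, 0, 0, 0, 0, 1, 0, 0, 0, 0, 0, -1.5, 1, 0, 0, 0, 0, 0, -4.5, 1, 0, 0, 0, 0, 0, -8, 1, 0, 0, 0, 0, 0, -11, 1, 0, 0, 0, 0, 0, -12, 1, 0, 0, 0, 0, 0, -12, 1]'

```text
time: 21.45
tool_pos: [0.4403, 0.1602, 0.1636]
ee_rot: [3.14, -0.002, 0.938]
wrist_force: [0.1, -0.3, -1.4]
width: 0.0355
finger_force: 29.9
```

```bash
python3 -c "
from h import *;from bench import robot
print(goto(robot.get_obs(),531,-178.2,160))"
```

```text
[-21.93  27.33   0.37]
```

Request:
move_arm --deltas '[0, 0, 0, -1, 1.3, 0, 1, 0, 0, 0, -3.2, 4, 0, 1, 0, 0, 0, -6, 7.5, 0, 1, 0, 0, 0, -8.8, 11, 0, 1, 0, 0, 0, -11.6, 14.4, 0, 1, 0, 0, 0, -14.4, 17.9, 0, 1, 0, 0, 0, -17.2, 21.4, 0, 1, 0, 0, 0, -19.5, 24.3, 0, 1]'

```text
time: 22.25
tool_pos: [0.5189, -0.1428, 0.1592]
ee_rot: [-3.137, 0.002, 0.937]
wrist_force: [-0.3, 0.9, -1.1]
width: 0.0354
finger_force: 29.9
```

Request:
move_arm --deltas '[0, 0, 0, -1.7, 2.1, 0, 1, 0, 0, 0, -2.4, 3, 0, 1, 0, 0, 0, -2.4, 3, 0, 1, 0, 0, 0, -2.4, 3, 0, 1]'

```text
time: 22.65
tool_pos: [0.5295, -0.1767, 0.1613]
ee_rot: [-3.139, -0.0, 0.939]
wrist_force: [-0.4, 0.2, -0.9]
width: 0.0351
finger_force: 29.9
```

```bash
python3 -c "
from h import *;from bench import robot
print(goto(robot.get_obs(),531,-178.2,42))"
```

```text
[-0.04  0.25 11.93]
```

Request:
move_arm --deltas '[0, 0, 0, 0, 0.1, 0, 1, 0, 0, 0, 0, 0.1, 2.5, 1, 0, 0, 0, 0, 0.1, 5.5, 1, 0, 0, 0, 0, 0.1, 8.5, 1, 0, 0, 0, 0, 0.1, 10.5, 1, 0, 0, 0, 0, 0.1, 11.4, 1, 0, 0, 0, 0, 0.1, 11.8, 1, 0, 0, 0, 0, 0.1, 11.9, 1]'

```text
time: 23.45
tool_pos: [0.5317, -0.1783, 0.0447]
ee_rot: [3.14, -0.0, 0.939]
wrist_force: [0.0, 0.8, -0.8]
width: 0.0353
finger_force: 29.9
```

Request:
move_arm --deltas '[0, 0, 0, 0, 0, 0.1, 1, 0, 0, 0, 0, 0, 0.2, 1, 0, 0, 0, 0, 0, 0.2, 1]'

```text
time: 23.75
tool_pos: [0.5322, -0.179, 0.0441]
ee_rot: [3.138, -0.001, 0.938]
wrist_force: [-2.2, 2.4, 5.5]
width: 0.0356
finger_force: 29.9
```

Request:
move_arm --deltas '[0, 0, 0, 0, 0, -0.1, -0.3, 0, 0, 0, 0, 0, -0.1, -0.3, 0, 0, 0, 0, 0, -0.1, -0.3, 0, 0, 0, 0, 0, -0.1, -0.3, 0, 0, 0, 0, 0, -3, -0.3, 0, 0, 0, 0, 0, -7, -0.3, 0, 0, 0, 0, 0, -11, -0.3, 0, 0, 0, 0, 0, -13, -0.3]'

```text
time: 24.55
tool_pos: [0.5325, -0.1793, 0.1759]
ee_rot: [3.136, -0.001, 0.938]
wrist_force: [1.0, 0.8, -0.4]
width: 0.0613
finger_force: 0.0
```

Request:
move_arm --deltas '[0, 0, 0, -4, 0, -2, -0.3, 0, 0, 0, -8, 0, -4, -0.3, 0, 0, 0, -12, 0, -4, -0.3, 0, 0, 0, -16, 0, -4, -0.3, 0, 0, 0, -20, 0, -4, -0.3, 0, 0, 0, -20, 0, -4, -0.3, 0, 0, 0, -20, 0, -4, -0.3, 0, 0, 0, -20, 0, -4, -0.3]'

```text
time: 25.35
tool_pos: [0.4131, -0.3392, 0.2115]
ee_rot: [-3.141, -0.001, 0.939]
wrist_force: [0.7, -1.3, -0.3]
width: 0.061
finger_force: 0.0
```

```bash
python3 - <<'E'
from h import *;from bench import robot
s=robot.snapshot("top");P=cloud(s);cv2.imwrite("pics/top1.png",s["image"][:,:,::-1]);print(robot.get_obs()["tool_pos"])
c,sn=np.cos(.152),np.sin(.152)
m=((P[...,2]>.082)&(P[...,2]<.097)).astype(np.uint8);n,l,st,_=cv2.connectedComponentsWithStats(m)
for i in range(1,n):
    if 150<st[i,4]<600:
        t=P[l==i];(q,r)=cv2.minEnclosingCircle((t[:,:2]*1000).astype(np.float32));d=np.array(q)-(489.4,-117.6)
        print(np.round(q,1),round(r,1),np.median(t[:,2]).round(4),s["image"][l==i].mean(0).round(),"rack",np.round([c*d[0]+sn*d[1],-sn*d[0]+c*d[1]],1))
E
```

```text
[ 0.41334807 -0.33893087  0.21156075]
[807.7 281.8] 42.0 0.0864 [168. 150. 114.] rack [375.1 346.6]
[ 721.8 -228.1] 29.5 0.0895 [144. 155. 156.] rack [ 213.  -144.4]
[669.4 207.5] 53.2 0.0908 [186. 181. 173.] rack [227.2 294.1]
[ 635.1 -173.6] 40.4 0.089 [137. 138. 138.] rack [135.6 -77.4]
[ 530.3 -178.3] 20.5 0.089 [132. 233. 164.] rack [ 31.3 -66.2]
[ 520.  -112.6] 19.6 0.0891 [246. 141. 132.] rack [31.   0.3]
[512.6 -47.7] 19.7 0.089 [248. 247. 111.] rack [33.5 65.5]
[511.6  97.2] 19.8 0.0892 [146. 145. 146.] rack [ 54.5 208.9]
[ 467.5 -184.9] 18.6 0.0886 [ 53. 230. 110.] rack [-31.9 -63.2]
[ 455.5 -121.2] 18.3 0.0887 [247.  71.  55.] rack [-34.1   1.6]
[446.4 -57.2] 18.5 0.0889 [250. 249.  10.] rack [-33.4  66.2]
[233.3 274.1] 24.6 0.0862 [208. 191. 155.] rack [-193.9  425.9]
```

View pics/top1.png

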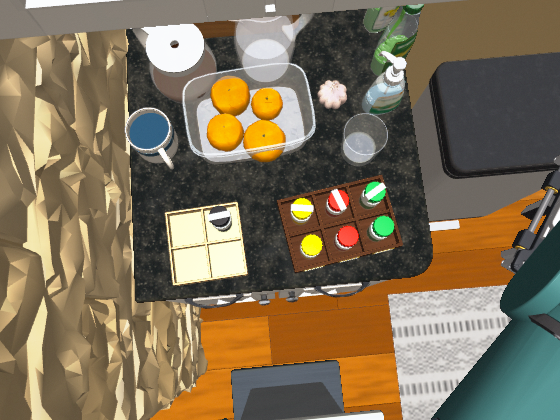

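The picture shows the three opened jars in front at (311,245), (347,237) and (383,227). The striped new jars are behind them at (302,209), (338,201) and (374,193), each in its own lane. The black jar (219,217) and the glass are where they started, and the arm is clear.

```bash
python3 -c "
from bench import robot
print(robot.close_job())"
```

```text
the job is handed in; nothing more can be done
None
```

The job is handed in at about 25 s: in the last camera check each opened jar stood in its lane's front cell with its new match behind it, all within about 4 mm of the cell centres, and the black jar and the glass had not moved; the hand-in returned no verdict.

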